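# Lock up the feed chest by the back door

## Robot

A 6-joint arm with a two-finger parallel gripper is mounted at the origin on the work surface. World frame = base frame: x ahead of the robot, y to its left, z up, the work surface at z = 0. Lengths are in m, angles in rad, forces in N, time in s.
With the tool pointing down it reaches from about 0.3 to 0.875 m from the base axis. Payload 6.4 kg.
Tool frame: the origin (TCP) lies at the very end of the fingers, on their centre line; the grasp point (between the pads) lies 19 mm behind it; z points along the fingers, y is the line along which they close (so a half turn about z gives the same grasp; the last joint's range is limited). The gripper opens to 85 mm and grips with 20 to 120 N. Pads are 22 mm wide; open, the fingers measure 114 mm over their backs; the gripper's body (76 mm by 85 mm) begins 54 mm behind the grasp point. The pads swing forward as they close: fully open they stand 13 mm farther back than shut.
Start: joints at [0.925, 0.181, 1.607, -0, 1.354, -0.206], TCP at [0.245, 0.52, 0.231] pointing down, gripper open.
Joint ranges: [-2.99, 2.99], [-0.89, 2.07], [0.3, 2.58], [-1.14, 4.28], [0, 2.63], [-3.12, 3.12]. Speed limits (rad/s): [2.57, 2.57, 3.01, 3.14, 3.14, 3.14].

## Interface

Orientations are given as a unit quaternion [w, x, y, z].
In Python, from station import robot gives the robot as it stands. The module is installed in compiled form; this text tells all that it offers.
- The arm moves only by the tool carry_out, never from a script. Its argument "steps" is a list of rows, each a list of 7 numbers: the gripper's target within -1 to 1 (shut at 1, half-way at 0, fully open at -1), then the shift along the world's x, y, z in cm, then the turn, a rotation vector about the world's x, y, z in degrees. In form: [[hand, dx, dy, dz, rx, ry, rz], ...]. A call has 1 to 10 rows; each row shifts and turns the commanded pose from where the row before left it; what a row does not reach is not made up. A row lasts 1/8 s, in which the tool goes at most 62.5 mm and 10.7 degrees, less where a joint would pass 70% of its speed; a pose out of reach is approached as far as the arm can. A call is refused whole if a number of a shift passes 6.25 or a number of a turn 10.7, either way. A call with a gripper value outside its range is refused whole. The fingers move at their own pace and stop on an object; "squeeze" is the grip in N (left out, the last holds). Time passes only in rows, so rows that do not move let the fingers close. It gives the time, the measured TCP pose, the force, the opening and the grip force at its end, in the units of the state.
- robot.state(): the state, without advancing time (a new reading comes with each control period).
- robot.snapshot(name): name is "side" or "top"; returns a dict with "img" (480x640x3 uint8, blue, green, red), "z_map" (480x640 float32, m along the optical axis (not along the pixel's ray), 0 where there is no reading), "fovy" (degrees; the focal length in pixels is half the picture's height over the tangent of half this angle, whatever the lens; pixels are square), "cx", "cy" (the principal point, pixels), "k1" (the pictures are not rectified: a ray, as slopes to the right and down, at radius r is drawn at 1 + k1 r^2 times it, then the intrinsics apply), "xyz" and "rotation" of the camera in the world. Camera axes: x right, y down, z forward; pixel columns grow to the right and rows downward; lengths in m; the calibration is good to about 2 mm. A picture is of the moment at which its call begins.
- robot.job_done(): hands the job in; it is judged then, once.
Trained networks look in a picture, given as the dict that the camera call returned (one of the last four; its "shot" number tells which), for a name from the list of things; names that differ only in an ending like _2 or _b are one class to them, and where a whole thing is asked for, a point or a joint stands for the part that bears it (a point fixed in the world has none). Each returns a list of dicts, best first, with "confidence" (0 to 1); they miss things now and then, are a little off and sometimes report something else, mostly with a low value. They report only what shows in the picture. A call takes as long as a camera call.
- robot.silhouettes(label, picture): "mask" (480x640 bool, what is visible of it) and "box" ([centre column, centre row, width, height] in pixels, round what is visible of it).
The state is a dict: "t": time; "joint_positions": joint angles; "joint_velocities": joint speeds; "joint_efforts": joint torques, N m; "eef_pos": TCP position; "orientation": TCP orientation; "ft_force": force on the tool from outside, world axes, zero at the start; "moment": the same for the moment, N m; "opening": finger opening in m; "grasp_force": force on a finger pad.
Only numpy, scipy, OpenCV 4.12 (cv2) and the standard library are available. Lean on these libraries where they do the work, as an engineer would, in place of code of your own. Each camera call takes 0.05 s, during which the arm holds its last target. There are 200 camera calls.

## Task

Lock the grey feed chest: first turn the latch knob, sunk in the well in its lid, clockwise until it comes to its stop. Then swing the hasp over the staple, and drop the retaining pin from the chrome clip stand down through the staple's loop, in front of the hasp, until its collar rests on the staple. Let go, and do not push away the bowl, the scoop or the small tin on the lid.

Things in the scene. Friction and masses are not known exactly. Their poses are not given: they have to be found in the camera images.
- chest: Fixed grey painted steel chest, 240 (x) by 280 (y) by 130 mm high. Origin: centre of its underside; z up, x towards the face that carries hasp and staple (that face, at x = +120 mm, looks away from the robot). In its flat lid, centred at x = -40, y = +30 mm, is a round well 84 mm across and 38 mm deep that holds the latch knob; fully opened fingers may not fit in the well.
- latch (a joint): Angle of the latch knob (rad): 0 unlocked, grows as the knob turns clockwise seen from above, hard stop at 2.9 (locked), a little under half a turn. Starts at 0 to 0.3. It is stiff (dry friction about 0.12 N m) and stays where it is left. It takes two or three grasps; at the stop the twisting moment rises sharply.
- knob_grip (a point): Point on the latch knob's upright axis, 26 mm above the well's floor, where to grip. Black knob: an upright bar 42 mm long, 14 mm thick, standing from 4 to 34 mm above the well's floor (its top is 4 mm below the lid), on a thin disc 40 mm across. The frame turns with the knob: x along the bar, y across its 14 mm thickness, z up. The bar's length is along the chest's x at joint 0.
- hasp (a joint): Angle of the hasp strap (rad): 0 hangs down flat in front of the face with its slot over the staple (closed, a stop); pi/2 sticks out level away from the chest; pi stands straight up; 3.7 leans back over the lid (a stop). Starts leaning back at 3.4 to 3.7. It swings freely: tipped past upright it falls by its weight to hang shut or nearly so (a light press on the tab towards the face brings it home).
- hasp_tab (a point): Middle of the solid end tab of the hasp, 63 mm from its hinge. Hasp: flat steel strap 76 mm long, 50 mm wide, 4 mm thick, with a slot 28 mm wide between 20 and 50 mm from the hinge; the tab is from 50 to 76 mm. The hinge axis is along the chest's y, at chest x = 125, y = 0, z = 126 mm. The frame turns with the strap: z from the tab to the hinge, y along the hinge.
- loop (a point): Centre of the staple's opening in front of the closed hasp, at the height of the staple's upper side (103 mm above the table). The staple is a level U of 6 mm round bar that sticks 43 mm out of the chest's face, 30 mm below the lid; with the hasp closed the opening left is 30 mm (chest x) by 14 mm (chest y). Axes as the chest.
- pin: Loose dark steel retaining pin, upright, 60 to 130 g. Origin: centre of its lower tip; z along it. Shank 8 mm thick and 45 mm long with a tapered tip, then a collar 26 mm across and 4 mm thick, then a round grip 14 mm thick and 40 mm long; 89 mm overall. It starts standing in the stand, collar on the stand's plate, 75 mm above the table.
- pin_collar (a point): Centre of the underside of the pin's collar, 45 mm above the tip; axes as the pin.
- pin_grip (a point): Point on the pin's axis in its grip, 74 mm above the tip, 29 mm above the collar's underside.
- stand: Fixed chrome clip stand: foot 85 by 85 mm, four thin legs, and a plate 40 by 40 mm with its top 75 mm above the table and a hole 11.5 mm wide at its middle. Origin: centre of its underside. It may be left or right of the chest.
- bowl: Bystander: brown ceramic bowl 100 mm across, 50 mm high; origin at underside centre.
- acrylic_box: Bystander: clear acrylic box with sliding lid, 120 by 160 by 79 mm, fixed; origin at underside centre.
- scoop: Bystander: steel scoop, pan 90 by 70 by 35 mm with a handle to its -x; origin under the pan's centre; also on the table, away from the work: a lint roller, a mug, a bottle and a brush.
- tin: Bystander: small tin 54 mm across, 40 mm high, standing on the chest's lid; origin at underside centre.

How it is judged:
On the way, in this order (a step that is already met when the one before it is completed fails the run):
1. the latch knob is turned clockwise to its stop (value of joint latch above 2.74 rad), for 0.2 s.
2. the hasp hangs over the staple (value of joint latch above 2.74 rad and value of joint hasp below 0.2 rad), for 0.2 s.
3. the pin stands through the staple's loop in front of the hasp (all of step 2 and horizontal distance between pin_collar and loop below 0.014 m and z of pin_collar in the frame of loop between -0.004 and 0.004 m and angle between pin's own z axis and vertical below 0.2 rad), for 0.2 s.
At the end, for the whole second after the job is handed in: The latch knob is at its stop (joint over 2.74), the hasp hangs closed over the staple (joint under 0.2), and the pin stands at rest in the loop, its collar on the staple: collar's underside within 14 mm of the loop's centre sideways and 4 mm in height, the pin within 0.2 rad of upright (all of step 3 and linear speed of pin below 0.02 m/s); the robot touches nothing.
It fails at once if the bowl, the scoop or the tin is pushed more than 30 mm (distance of any of bowl, scoop, tin from where it was at the start of the episode above 0.03 m).
It also fails if it takes over 72 s, if anything falls off the work surface, if the arm or the gripper's body presses on something with over 40 N, if the wrist force passes 120 N, or if a joint passes its speed limit or range.

## Working session

There is one attempt and no reset: what is moved stays moved. The work goes in short steps, Python scripts to look and compute and a tool call to move; the robot and the scene stay as the last step left them, time stands still between calls to the robot, and variables do not carry over. Pictures are saved under pics/ and viewed, at most 12 in all, crops included, and the job is handed in when it is done.

Besides the shell and the picture viewer there is one more tool, called after ">>>" as name([rows], argument=value, ...), one row to a line, values as JSON. carry_out: Moves the arm, as the interface text tells. Its arguments: {"type":"object","properties":{"steps":{"type":"array","items":{"type":"array","items":{"type":"number"}}},"squeeze":{"type":"number"}},"required":["steps"]}

```bash
mkdir -p pics
cat > h.py <<'E'
import numpy as np, cv2
from station import robot
def cloud(p):
    f=240/np.tan(np.radians(p["fovy"])/2)
    u,v=np.meshgrid(np.arange(640),np.arange(480))
    K=np.array([[f,0,p["cx"]],[0,f,p["cy"]],[0,0,1.]])
    # iterative undistort
    xd=(u-p["cx"])/f; yd=(v-p["cy"])/f; x,y=xd.copy(),yd.copy()
    for _ in range(20):
        s=1+p["k1"]*(x*x+y*y); x,y=xd/s,yd/s
    z=p["z_map"]; P=np.dstack([x*z,y*z,z])
    W=P@np.array(p["rotation"]).T+np.array(p["xyz"]); W[z==0]=np.nan
    return W
def proj(p,X):
    f=240/np.tan(np.radians(p["fovy"])/2)
    c=(np.atleast_2d(X)-np.array(p["xyz"]))@np.array(p["rotation"])
    x,y=c[:,0]/c[:,2],c[:,1]/c[:,2]; s=1+p["k1"]*(x*x+y*y)
    return np.c_[p["cx"]+f*x*s,p["cy"]+f*y*s]
E
python3 - <<'E'
from h import *
np.set_printoptions(precision=4,suppress=True)
ims=[]
for n in ["side","top"]:
    p=robot.snapshot(n); W=cloud(p); cv2.imwrite(f"pics/{n}0.png",p["img"]); np.savez(f"{n}0.npz",W=W,img=p["img"])
    print(n,np.array(p["xyz"]),np.array(p["rotation"])[:,2],p["fovy"],p["k1"])
    for l in ["chest","latch","hasp","pin","stand","tin","bowl","scoop"]:
        for d in robot.silhouettes(l,p)[:2]:
            q=W[d["mask"]]; q=q[~np.isnan(q[:,0])]
            if len(q): print(l,round(d["confidence"],2),np.round(d["box"]),len(q),np.median(q,0),np.percentile(q,3,axis=0),np.percentile(q,97,axis=0))
print(robot.state())
E
```

```text
Traceback (most recent call last):
  File "h.py", line 12, in cloud
    W=P@np.array(p["rotation"]).T+np.array(p["xyz"]); W[z==0]=np.nan
      ~^~~~~~~~~~~~~~~~~~~~~~~~~~
ValueError: matmul: Input operand 1 has a mismatch in its core dimension 0, with gufunc signature (n?,k),(k,m?)->(n?,m?) (size 4 is different from 3)
```

Rotation is a quaternion (w,x,y,z).

```bash
sed -i 's/np.array(p\["rotation"\])/rot(p)/' h.py
cat >> h.py <<'E'
from scipy.spatial.transform import Rotation as R
def rot(p):
    return R.from_quat(np.array(p["rotation"])[[1,2,3,0]]).as_matrix()
E
python3 - <<'E'
from h import *
np.set_printoptions(precision=4,suppress=True)
for n in ["side","top"]:
    p=robot.snapshot(n); W=cloud(p); cv2.imwrite(f"pics/{n}0.png",p["img"]); np.savez(f"{n}0.npz",W=W,img=p["img"])
    print(n,np.array(p["xyz"]),rot(p)[:,2],p["fovy"],p["k1"])
    for l in ["chest","latch","hasp","pin","stand","tin","bowl","scoop"]:
        for d in robot.silhouettes(l,p)[:2]:
            q=W[d["mask"]]; q=q[~np.isnan(q[:,0])]
            if len(q): print(l,round(d["confidence"],2),np.round(d["box"]),len(q),np.median(q,0),np.percentile(q,3,axis=0),np.percentile(q,97,axis=0))
print(robot.state())
E
```

```text
side [ 0.3272 -1.0024  0.7031] [ 0.1848  0.8398 -0.5105] 46.2731297375987 -0.11199183278240736
chest 0.94 [314. 284. 169. 153.] 17482 [ 0.5169 -0.1864  0.1215] [ 0.3886 -0.2429  0.0094] [0.6456 0.0334 0.1323]
chest 0.61 [296. 270.  32.  35.] 908 [ 0.467  -0.2106  0.1613] [ 0.4449 -0.2206  0.1332] [ 0.4919 -0.1757  0.1716]
latch 0.54 [285. 249.  23.  12.] 229 [ 0.4739 -0.0666  0.1214] [ 0.4527 -0.0719  0.1091] [ 0.493  -0.0557  0.1279]
hasp 0.55 [358. 221.  28.  35.] 149 [ 0.6141 -0.0835  0.1692] [ 0.5987 -0.0963  0.1334] [ 0.6391 -0.0468  0.1923]
pin 0.73 [301. 363.  20.  42.] 358 [ 0.4482 -0.3477  0.0836] [ 0.4385 -0.3557  0.0366] [ 0.4595 -0.3316  0.119 ]
stand 0.64 [304. 386.  67.  68.] 2319 [ 0.4447 -0.3546  0.0083] [ 0.408  -0.387   0.0043] [ 0.4893 -0.3114  0.0755]
stand 0.33 [283. 247.  20.  14.] 210 [ 0.4739 -0.0666  0.1223] [ 0.4528 -0.072   0.1102] [ 0.4922 -0.0555  0.1279]
tin 0.58 [295. 272.  30.  34.] 896 [ 0.4672 -0.2105  0.1617] [ 0.4449 -0.2206  0.135 ] [ 0.4922 -0.1755  0.1716]
bowl 0.73 [423. 378.  91.  84.] 2917 [ 0.6504 -0.3464  0.021 ] [ 0.5985 -0.467   0.0007] [
[... 1160 characters left out ...]
 41.] 1248 [0.437  0.3464 0.0211] [0.3927 0.2969 0.0009] [0.4783 0.3835 0.0511]
scoop 0.73 [463. 226.  73.  37.] 1213 [ 0.6465 -0.3517  0.0058] [ 0.5998 -0.4583 -0.0014] [ 0.6746 -0.2911  0.0349]
{'t': 0.95, 'joint_positions': array([ 0.9247,  0.1808,  1.607 ,  0.    ,  1.3538, -0.2063]), 'joint_velocities': array([ 0.0004,  0.0002,  0.0002, -0.0002,  0.0015,  0.0012]), 'joint_efforts': array([ -0.0006, -44.4841, -35.1691,  -0.0004,   0.0007,  -0.    ]), 'eef_pos': array([0.2448, 0.5203, 0.2313]), 'orientation': array([0.    , 0.2181, 0.9759, 0.    ]), 'ft_force': array([-1.0738, -0.4017, -0.1513]), 'moment': array([0.0495, 0.0082, 0.0343]), 'grasp_force': 0.0, 'opening': 0.0853721291859744}
```

View pics/side0.png

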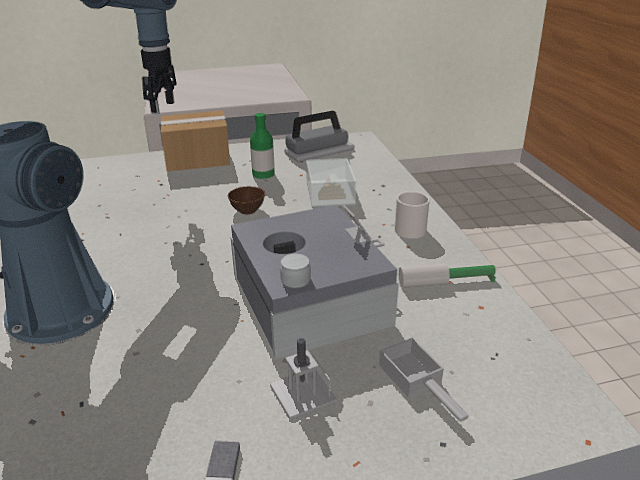

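View pics/top0.png

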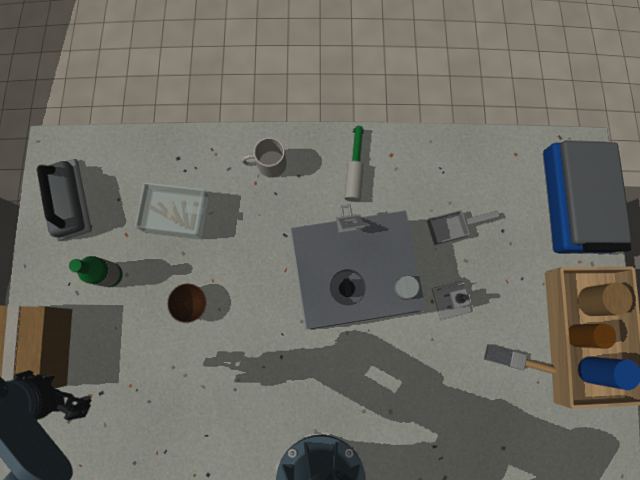

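The side view shows the chest with the knob in its well at (285,247), the hasp leaning back at (358,228), and the pin in its stand at (301,350). In the top view, the well is at (348,287), the tin at (407,287), the hasp at (348,218) and the stand to the right at (455,299). I'll fit these more closely.

Run:
```python
from h import *
np.set_printoptions(precision=4,suppress=True)
d=np.load("top0.npz"); W=d["W"]; s=np.load("side0.npz"); S=s["W"]
for nm,A in [("top",W),("side",S)]:
    q=A.reshape(-1,3); m=(abs(q[:,2]-.1305)<.006)&(q[:,0]>.33)&(q[:,0]<.7)&(q[:,1]>-.27)&(q[:,1]<.12)
    l=q[m]; # largest component via rect on trimmed grid
    im=np.zeros((400,400),np.uint8); ij=((l[:,:2]-[.33,-.27])*1000).astype(int); im[ij[:,0].clip(0,399),ij[:,1].clip(0,399)]=255
    im=cv2.morphologyEx(cv2.morphologyEx(im,cv2.MORPH_CLOSE,np.ones((7,7))),cv2.MORPH_OPEN,np.ones((15,15)))
    c=max(cv2.findContours(im,0,2)[0],key=cv2.contourArea); r=cv2.minAreaRect(c); print(nm,r, "centre",r[0][1]/1000+.33,r[0][0]/1000-.27,"z",np.nanmedian(l[:,2]))
    # knob: points inside well above disc
    q=q[~np.isnan(q[:,0])]
    k=q[(np.hypot(q[:,0]-.467,q[:,1]+.062)<.045)&(q[:,2]>.108)&(q[:,2]<.1285)]
    kt=k[(k[:,2]>.12)]
    for kk in (k,kt):
        if len(kk)>5: print("knob",len(kk),kk.mean(0),cv2.minAreaRect((kk[:,:2]*1000).astype(np.float32)))
    p=q[(np.hypot(q[:,0]-.445,q[:,1]+.338)<.025)]
    for a,b in [(.112,.125),(.085,.112),(.0765,.084),(.07,.0765)]:
        g=p[(p[:,2]>a)&(p[:,2]<b)]
        if len(g)>2: print("pin",a,len(g),g.min(0),g.max(0),g.mean(0))
    h=q[(abs(q[:,0]-.615)<.04)&(abs(q[:,1]+.07)<.05)&(q[:,2]>.137)&(q[:,2]<.21)]
    print("hasp",len(h),h.mean(0),h.min(0),h.max(0),h[h[:,2]>.18].mean(0))
i=d["img"][195:325,280:500]; i=cv2.resize(i,None,fx=3.6,fy=3.6,interpolation=cv2.INTER_CUBIC); i=cv2.convertScaleAbs(i,alpha=1.7,beta=10); cv2.imwrite("pics/c1.png",i)
```

```text
top ((186.43685913085938, 183.35159301757812), (241.27841186523438, 279.29931640625), 80.99824523925781) centre 0.5133515930175782 -0.08356314086914066 z 0.12925560065479202
knob 210 [ 0.4688 -0.0691  0.1238] ((468.437744140625, -62.49549865722656), (87.36932373046875, 86.55467987060547), 75.89643859863281)
knob 173 [ 0.4665 -0.0672  0.1257] ((467.6524658203125, -64.62289428710938), (83.425048828125, 86.5740966796875), 72.31733703613281)
pin 0.112 33 [ 0.4381 -0.3468  0.1122] [ 0.4504 -0.3332  0.1222] [ 0.4444 -0.3396  0.1169]
pin 0.085 18 [ 0.4387 -0.3383  0.0872] [ 0.4512 -0.3325  0.1101] [ 0.4441 -0.335   0.0985]
pin 0.0765 62 [ 0.426  -0.3607  0.0765] [ 0.4651 -0.3184  0.0837] [ 0.4446 -0.3375  0.0785]
pin 0.07 135 [ 0.4236 -0.362   0.0701] [ 0.4655 -0.3195  0.0765] [ 0.4447 -0.3363  0.0736]
hasp 209 [ 0.6121 -0.068   0.169 ] [ 0.5908 -0.0945  0.1371] [ 0.6366 -0.0407  0.1932] [ 0.6006 -0.0704  0.1876]
side ((183.54678344726562, 186.61668395996094), (242.44285583496094, 283.9976501464844), 80.82646179199219) centre 0.516616683959961 -0.08645321655273439 z 0.13029168037313393
knob 429 [ 0.4675 -0.0474  0.1195] ((460.46429443359375, -53.77630615234375), (83.12673950195312, 69.49490356445312), 55.61513900756836)
knob 210 [ 0.4676 -0.0498  0.1249] ((468.5831604003906, -60.502037048339844), (64.67302703857422, 85.4131088256836), 18.24848747253418)
pin 0.112 66 [ 0.4422 -0.3507  0.1121] [ 0.455  -0.3343  0.12  ] [ 0.4485 -0.3448  0.1172]
pin 0.085 116 [ 0.4414 -0.3516  0.0852] [ 0.4545 -0.3418  0.1118] [ 0.4476 -0.3479  0.0988]
pin 0.0765 116 [ 0.432  -0.3599  0.0765] [ 0.4654 -0.3298  0.0839] [ 0.4477 -0.3473  0.0788]
pin 0.07 222 [ 0.4247 -0.3627  0.07  ] [ 0.4691 -0.3213  0.0765] [ 0.4448 -0.344   0.0743]
hasp 145 [ 0.6144 -0.0774  0.17  ] [ 0.5955 -0.0983  0.1371] [ 0.6394 -0.0415  0.1938] [ 0.6027 -0.077   0.1893]
```

View pics/c1.png

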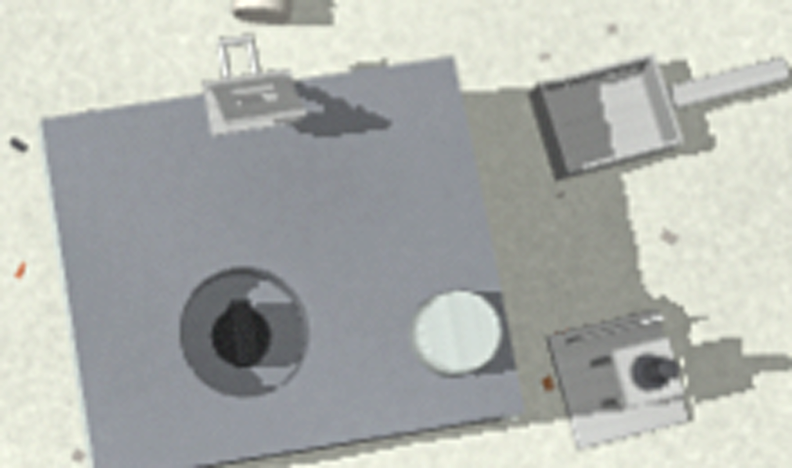

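The crop shows the chest yawed about +9°: well at (243,332), tin at (457,333), hasp leaning back at (250,105) and staple at (238,55). Next I'll refine the bar angle.

Run:
```python
from h import *
np.set_printoptions(precision=4,suppress=True)
for n in ("top","side"):
    d=np.load(n+"0.npz"); W=d["W"]; q=W.reshape(-1,3); g=d["img"].max(2).reshape(-1)
    m=(np.hypot(q[:,0]-.469,q[:,1]+.062)<.034)&(q[:,2]>.117)&(q[:,2]<.132)
    k=q[m]; kb=q[m&(g<60)]
    print(n,m.sum(),len(kb),kb.mean(0)); 
    c=np.cov((kb[:,:2]).T); w,v=np.linalg.eigh(c); print(np.sqrt(w),np.degrees(np.arctan2(v[1,1],v[0,1])), cv2.minAreaRect((kb[:,:2]*1000).astype(np.float32)))
    print(np.histogram(kb[:,2],5))
```

```text
top 111 110 [ 0.4693 -0.0601  0.125 ]
[0.0041 0.0121] -173.10556985577003 ((469.9109802246094, -60.302345275878906), (42.075904846191406, 14.132570266723633), 6.769683837890625)
(array([ 4, 22, 50, 27,  7]), array([0.1183, 0.1209, 0.1235, 0.1261, 0.1286, 0.1312]))
side 159 141 [ 0.472  -0.0662  0.1236]
[0.0038 0.0122] -171.6270356642015 ((472.1102600097656, -64.85295867919922), (40.433860778808594, 15.546472549438477), 7.3094305992126465)
(array([21, 21, 24, 50, 25]), array([0.1171, 0.1195, 0.1219, 0.1243, 0.1267, 0.1291]))
```

>>> carry_out([
  [-1, 2.2, -5.8, 0, 0, 0, 2.5],
  [-1, 2.2, -5.8, 0, 0, 0, 2.5],
  [-1, 2.2, -5.8, 0, 0, 0, 2.5],
  [-1, 2.2, -5.8, 0, 0, 0, 2.5],
  [-1, 2.2, -5.8, 0, 0, 0, 2.5],
  [-1, 2.2, -5.8, 0, 0, 0, 2.5],
  [-1, 2.2, -5.8, 0, 0, 0, 2.5],
  [-1, 2.2, -5.8, 0, 0, 0, 2.5],
  [0, 2.2, -5.8, 0, 0, 0, 2.5],
  [0, 2.2, -5.8, 0, 0, 0, 0],
], squeeze=80)

```text
t: 2.2
eef_pos: [0.4653, -0.0619, 0.2317]
orientation: [0.001, 0.024, 1.0, -0.0]
ft_force: [1.0, 0.3, 0.6]
opening: 0.0519
grasp_force: 0.0
```

>>> carry_out([
  [0.1, 0.5, 0, -5, 0, 0, 9.8],
  [0.1, 0, 0, -3.5, 0, 0, 0],
  [0.1, 0, 0, -2.5, 0, 0, 0],
  [0.1, 0, 0, -1.0, 0, 0, 0],
  [0.1, 0, 0, -1.0, 0, 0, 0],
  [0.1, 0, 0, 0, 0, 0, 0],
])

```text
t: 2.95
eef_pos: [0.4699, -0.0597, 0.1014]
orientation: [0.0, -0.062, 0.998, -0.0]
ft_force: [0.2, -0.4, 1.0]
opening: 0.0385
grasp_force: 0.0
```

>>> carry_out([
  [0.1, 0, -0.2, 0, 0, 0, 0],
  [1, 0, 0, 0, 0, 0, 0],
  [1, 0, 0, 0, 0, 0, 0],
  [1, 0, 0, 0, 0, 0, 0],
  [1, 0, 0, 0, 0, 0, 0],
], squeeze=80)

```text
t: 3.58
eef_pos: [0.4703, -0.0618, 0.1022]
orientation: [0.001, -0.062, 0.998, -0.0]
ft_force: [-1.3, 1.0, 5.5]
opening: 0.0124
grasp_force: 78.2
```

>>> carry_out([
  [1, 0, 0, 0, 0, 0, -5],
  [1, 0, 0, 0, 0, 0, -8],
  [1, 0, 0, 0, 0, 0, -8],
  [1, 0, 0, 0, 0, 0, -8],
  [1, 0, 0, 0, 0, 0, -8],
  [1, 0, 0, 0, 0, 0, -8],
  [1, 0, 0, 0, 0, 0, -8],
  [1, 0, 0, 0, 0, 0, -8],
  [1, 0, 0, 0, 0, 0, -8],
  [1, 0, 0, 0, 0, 0, -8],
])

```text
t: 4.82
eef_pos: [0.4705, -0.0613, 0.1022]
orientation: [0.001, 0.575, 0.818, 0.001]
ft_force: [0.6, 4.0, 5.8]
opening: 0.0124
grasp_force: 78.3
```

```bash
python3 -c "
from h import *
s=robot.state();print(s['joint_positions'],s['moment'],s['ft_force'],s['opening'],s['orientation'])"
```

```text
[-3.81143485e-01  1.21335709e-01  1.96315978e+00  1.06981499e-03
  1.05579694e+00 -7.28260853e-01] [0.5219924  0.00891428 0.12907311] [0.58568461 3.96248219 5.77389804] 0.012364688669369987 [5.26403374e-04 5.74589431e-01 8.18441413e-01 6.02011039e-04]
```

>>> carry_out([
  [1, 0, 0, 0, 0, 0, -8],
  [1, 0, 0, 0, 0, 0, -8],
  [1, 0, 0, 0, 0, 0, -8],
  [1, 0, 0, 0, 0, 0, -8],
  [1, 0, 0, 0, 0, 0, -8],
  [1, 0, 0, 0, 0, 0, -8],
  [1, 0, 0, 0, 0, 0, -8],
  [1, 0, 0, 0, 0, 0, -8],
  [1, 0, 0, 0, 0, 0, -8],
  [1, 0, 0, 0, 0, 0, -5],
])

```text
t: 6.08
eef_pos: [0.471, -0.0614, 0.1022]
orientation: [0.0, 0.959, 0.283, 0.001]
ft_force: [2.0, 3.7, 2.9]
opening: 0.0125
grasp_force: 78.0
```

```bash
python3 -c "
from h import *
s=robot.state();print(s['joint_positions'],s['moment'],s['ft_force'],s['opening'],s['orientation'])"
```

```text
[-3.81170494e-01  1.21581223e-01  1.96281429e+00  1.38417774e-03
  1.05469020e+00  6.14515936e-01] [ 0.52642351 -0.24932916  0.11676615] [2.03867941 3.69556629 2.91694238] 0.012480512004305049 [3.04506680e-04 9.59035846e-01 2.83281330e-01 1.35694872e-03]
```

>>> carry_out([
  [1, 0, 0, 0, 0, 0, -4],
  [1, 0, 0, 0, 0, 0, -3],
  [1, 0, 0, 0, 0, 0, -2.5],
  [1, 0, 0, 0, 0, 0, -2],
])

```text
t: 6.58
eef_pos: [0.471, -0.0615, 0.1022]
orientation: [0.0, 0.982, 0.187, 0.001]
ft_force: [3.2, 3.6, 3.7]
opening: 0.0127
grasp_force: 78.6
```

```bash
python3 -c "
from h import *
s=robot.state();print(s['moment'],s['ft_force'],s['orientation'])"
```

```text
[ 0.68287495 -0.51770775  0.7216451 ] [3.19914751 3.61765526 3.74872549] [2.99554502e-04 9.82354755e-01 1.87021889e-01 1.36313374e-03]
```

>>> carry_out([
  [0.1, 0, 0, 0, 0, 0, 2],
  [0.1, 0, 0, 0, 0, 0, 0],
  [0.1, 0, 0, 0, 0, 0, 0],
  [0.1, 0, 0, 3.5, 0, 0, 0],
  [0.1, 0, 0, 3.9, 0, 0, -10],
  [1, 5, -0.7, 0, 0, 0, -5],
  [1, 5.3, -0.7, 0, 0, 0, 0],
  [1, 0, 0, 0, 0, 0, 0],
])

```text
t: 7.58
eef_pos: [0.5749, -0.0764, 0.1741]
orientation: [-0.0, 0.997, 0.075, -0.0]
ft_force: [-0.0, 0.6, -0.3]
opening: -0.0
grasp_force: 0.0
```

Run:
```python
from h import *
np.set_printoptions(precision=4,suppress=True)
s=robot.state();print(s['eef_pos'],s['opening'],s['ft_force'],s['moment'])
p=robot.snapshot("side"); W=cloud(p)
for l in ["latch","hasp"]:
  for d in robot.silhouettes(l,p)[:1]:
    q=W[d["mask"]]; q=q[~np.isnan(q[:,0])]
    print(l,d["confidence"],np.round(d["box"]),np.percentile(q,3,axis=0),np.percentile(q,97,axis=0))
cv2.imwrite("pics/c2.png",cv2.resize(p["img"][120:320,180:460],None,fx=2.8,fy=2.8))
```

```text
[ 0.5749 -0.0764  0.1741] -7.762393921146412e-06 [-0.0139  0.6246 -0.2649] [0.0412 0.0342 0.0072]
latch 0.68 [285. 248.  22.  15.] [ 0.4533 -0.0753  0.1079] [ 0.4926 -0.0536  0.1277]
hasp 0.6 [355. 220.  20.  30.] [ 0.599  -0.0963  0.1398] [ 0.631  -0.0431  0.192 ]
```

View pics/c2.png

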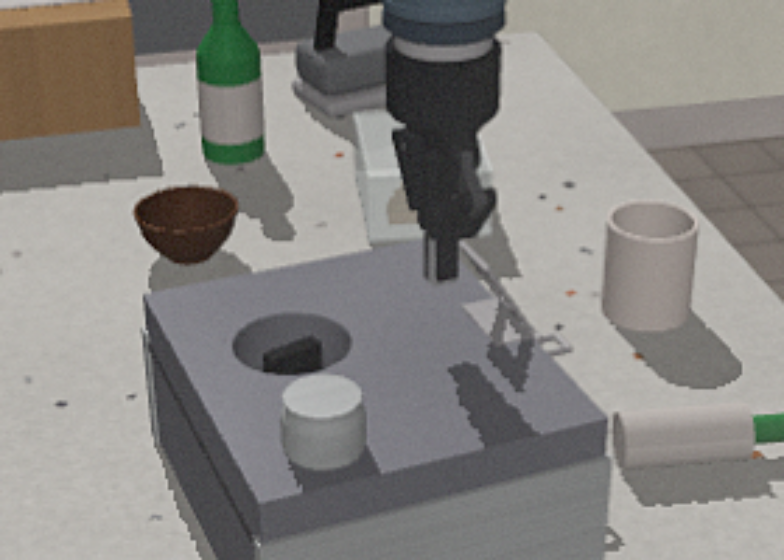

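The fingers at (440,270) are just behind the hasp tab at (470,255), and the bar has swung round. Next I push the hasp over.

>>> carry_out([
  [1, 2, 0.3, 0, 0, 0, 0],
  [1, 1.5, 0.25, 0, 0, 0, 0],
  [1, 1.5, 0.25, 0, 0, 0, 0],
  [1, 1.2, 0.2, 0, 0, 0, 0],
  [1, 1, 0.15, 0, 0, 0, 0],
  [1, 1, 0.15, 0, 0, 0, 0],
  [1, 1, 0.15, 0, 0, 0, 0],
  [1, 0, 0, 0, 0, 0, 0],
  [1, 0, 0, 0, 0, 0, 0],
])

```text
t: 8.85
eef_pos: [0.6646, -0.0612, 0.175]
orientation: [-0.0, 0.997, 0.075, -0.0]
ft_force: [-0.7, -0.5, -0.3]
opening: 0.0001
grasp_force: 0.0
```

Run:
```python
from h import *
np.set_printoptions(precision=4,suppress=True)
p=robot.snapshot("side"); W=cloud(p)
for l in ["hasp"]:
  for d in robot.silhouettes(l,p)[:1]:
    q=W[d["mask"]]; q=q[~np.isnan(q[:,0])]
    print(l,d["confidence"],np.round(d["box"]),np.percentile(q,3,axis=0),np.percentile(q,97,axis=0))
a=cv2.resize(p["img"][170:270,310:450],None,fx=4,fy=4,interpolation=cv2.INTER_CUBIC)
p=robot.snapshot("top"); b=cv2.resize(p["img"][180:270,300:420],None,fx=4,fy=4,interpolation=cv2.INTER_CUBIC)
b=cv2.resize(b,(a.shape[1]*240//400,240)); o=np.zeros((400,792,3),np.uint8); o[:400,:560]=a; b=cv2.resize(b,(232,174)); o[:174,560:]=b
cv2.imwrite("pics/c3.png",o)
```

```text
(no output)
```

View pics/c3.png

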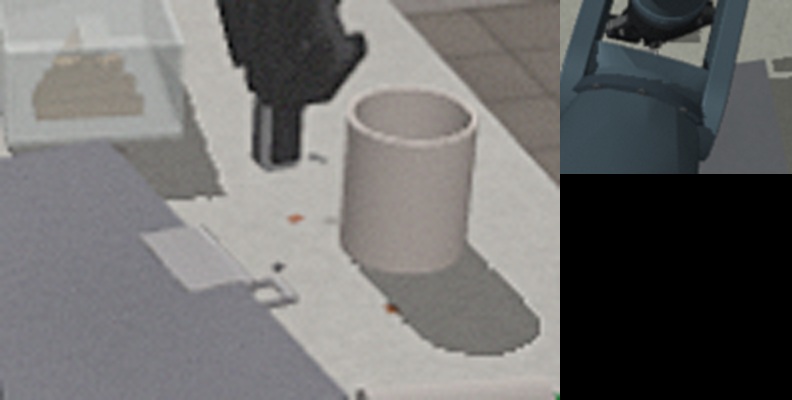

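The hasp has fallen off the lid and the staple shows at (270,290). Its closing angle isn't visible, so I'll press a side rail gently towards the face, passing beside the staple.

>>> carry_out([
  [1, 1.8, -2.85, 0, 0, 0, 0],
  [1, 0, 0, -5.5, 0, 0, 0],
  [1, 0, 0, -4.8, 0, 0, 0],
  [1, 0, 0, 0, 0, 0, 0],
  [1, -0.8, -0.13, 0, 0, 0, 0],
  [1, -0.8, -0.13, 0, 0, 0, 0],
  [1, -0.3, -0.05, 0, 0, 0, 0],
  [1, -0.3, -0.05, 0, 0, 0, 0],
  [1, 0, 0, 0, 0, 0, 0],
])

```text
t: 10.12
eef_pos: [0.6608, -0.0934, 0.0727]
orientation: [0.0, 0.997, 0.075, 0.0]
ft_force: [0.1, -0.1, -1.7]
opening: 0.0001
grasp_force: 0.0
```

>>> carry_out([
  [1, -0.2, -0.03, 0, 0, 0, 0],
  [1, -0.2, -0.03, 0, 0, 0, 0],
  [1, 0, 0, 0, 0, 0, 0],
])

```text
t: 10.5
eef_pos: [0.6585, -0.0937, 0.0726]
orientation: [0.0, 0.997, 0.075, 0.002]
ft_force: [7.2, 1.6, -2.4]
opening: -0.0002
grasp_force: 0.0
```

Run:
```python
from h import *
np.set_printoptions(precision=4,suppress=True)
p=robot.snapshot("side")
cv2.imwrite("pics/c4.png",cv2.resize(p["img"][170:320,280:480],None,fx=4,fy=4,interpolation=cv2.INTER_CUBIC))
```

```text
(no output)
```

View pics/c4.png

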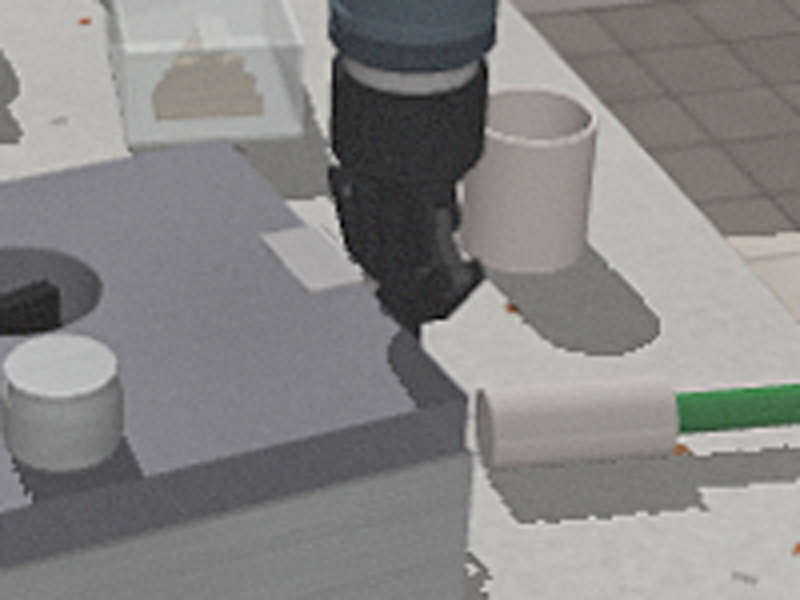

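The fingers press the hasp against the face with 7 N at the closed position. Next I back off and go to the pin.

>>> carry_out([
  [1, 2.5, 0.4, 0, 0, 0, 0],
  [1, 0, 0, 6.2, 0, 0, 0],
  [1, 0, 0, 6.1, 0, 0, 0],
  [-0.2, -3.9, -4.2, 0, 0, 0, 0],
  [-0.2, -3.9, -4.2, 0, 0, 0, 0],
  [-0.2, -3.9, -4.2, 0, 0, 0, 0],
  [-0.2, -3.9, -4.2, 0, 0, 0, 0],
  [-0.2, -3.9, -4.2, 0, 0, 0, 0],
  [-0.2, -3.8, -4.1, 0, 0, 0, 0],
  [-0.2, 0, 0, 0, 0, 0, 0],
])

```text
t: 11.8
eef_pos: [0.4464, -0.3437, 0.1953]
orientation: [0.0, 0.997, 0.072, -0.0]
ft_force: [0.5, 1.0, 0.1]
opening: 0.0515
grasp_force: 0.0
```

Run:
```python
from h import *
np.set_printoptions(precision=4,suppress=True)
s=robot.state(); print(s["eef_pos"],s["orientation"],s["opening"])
q=np.array(s["orientation"]);print(R.from_quat(q[[1,2,3,0]]).as_matrix())
p=robot.snapshot("side"); W=cloud(p); a=p["img"][280:440,210:410]
p2=robot.snapshot("top")
q=W.reshape(-1,3); h=q[(abs(q[:,0]-.66)<.05)&(abs(q[:,1]+.0636)<.05)&(q[:,2]<.15)]
print(len(h))
b=cv2.resize(p2["img"][200:250,320:380],(400,333),interpolation=cv2.INTER_CUBIC)
o=np.zeros((500,800,3),np.uint8); o[:320,:400]=cv2.resize(a,(400,320),interpolation=cv2.INTER_CUBIC); o[:333,400:]=b; cv2.imwrite("pics/c5.png",o)
```

```text
[ 0.4464 -0.3437  0.1953] [ 0.0003  0.9974  0.0724 -0.0003] 0.05145336358801903
[[ 0.9895  0.1443 -0.0005]
 [ 0.1443 -0.9895 -0.0006]
 [-0.0006  0.0006 -1.    ]]
434
```

View pics/c5.png

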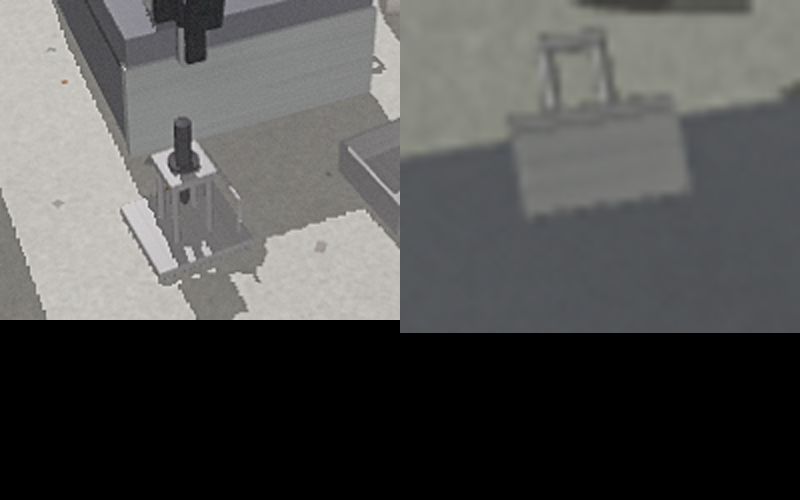

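Left crop: pin in the stand at (183,140), below the fingers. Right crop: hasp hanging closed, with the staple loop open at (575,75). I'll measure the loop in this top view and grasp the pin.

Run:
```python
from h import *
from scipy.optimize import fsolve
np.set_printoptions(precision=4,suppress=True)
p=robot.snapshot("top")
for nm,(a,b) in dict(endmid=(573,42),midL=(549,76),midR=(603,72),lidhaspL=(524,218),lidhaspR=(690,187)).items():
    u=320+(a+.5-400)/6.667-.5; v=200+(b+.5)/6.66-.5; z=.1 if 'lid' not in nm else .131
    X=fsolve(lambda w:proj(p,[w[0],w[1],z])[0]-[u,v],[.66,-.06]); print(nm,X)
```

```text
endmid [ 0.6719 -0.0599]
midL [ 0.6589 -0.0508]
midR [ 0.6604 -0.0709]
lidhaspL [ 0.5985 -0.0392]
lidhaspR [ 0.6099 -0.0986]
```

>>> carry_out([
  [-0.2, 0.35, 0.2, -4.5, 0, 0, 0],
  [-0.2, 0, 0, -3.5, 0, 0, 0],
  [-0.2, 0, 0, -1.5, 0, 0, 0],
  [-0.2, 0, 0, -0.8, 0, 0, 0],
  [-0.2, 0, 0, 0, 0, 0, 0],
  [1, 0, 0, 0, 0, 0, 0],
  [1, 0, 0, 0, 0, 0, 0],
  [1, 0, 0, 0, 0, 0, 0],
  [1, 0, 0, 0, 0, 0, 0],
], squeeze=40)

```text
t: 13.08
eef_pos: [0.4529, -0.3398, 0.0934]
orientation: [0.001, 0.997, 0.075, 0.001]
ft_force: [0.5, -1.5, 5.4]
opening: 0.0127
grasp_force: 39.3
```

>>> carry_out([
  [1, 0, 0, 2, 0, 0, 0],
  [1, 0, 0, 4, 0, 0, 0],
  [1, 0, 0, 5, 0, 0, 0],
  [1, 0, 0, 4, 0, 0, 0],
  [1, 3, 4, 0, 0, 0, 0],
  [1, 4, 5.5, 0, 0, 0, 0],
  [1, 4, 5.5, 0, 0, 0, 0],
  [1, 4, 5.5, 0, 0, 0, 0],
  [1, 4, 5.5, 0, 0, 0, 0],
  [1, 0, 0, 0, 0, 0, 0],
])

```text
t: 14.32
eef_pos: [0.6304, -0.092, 0.2411]
orientation: [-0.001, 0.997, 0.078, -0.001]
ft_force: [-0.4, -0.8, -1.4]
opening: 0.0123
grasp_force: 39.7
```

Run:
```python
from h import *
np.set_printoptions(precision=4,suppress=True)
s=robot.state(); t=s["eef_pos"]; print(t)
p=robot.snapshot("side"); W=cloud(p); q=W.reshape(-1,3); q=q[~np.isnan(q[:,0])]
m=q[(np.hypot(q[:,0]-t[0],q[:,1]-t[1])<.03)&(q[:,2]<t[2]-.001)&(q[:,2]>t[2]-.09)]
for a in np.arange(t[2]-.07,t[2],.006):
    g=m[(m[:,2]>=a)&(m[:,2]<a+.006)]
    if len(g): print(round(a,4),len(g),g.min(0)[:2],g.max(0)[:2],(g.min(0)+g.max(0))[:2]/2-t[:2])
uv=proj(p,t)[0].astype(int); u,v=uv
cv2.imwrite("pics/c6.png",cv2.resize(p["img"][v-50:v+60,u-60:u+60],None,fx=5,fy=5,interpolation=cv2.INTER_CUBIC))
```

```text
[ 0.6304 -0.092   0.2411]
0.1771 5 [ 0.6246 -0.097 ] [ 0.6278 -0.092 ] [-0.0042 -0.0025]
0.1831 10 [ 0.6228 -0.0979] [ 0.6294 -0.0955] [-0.0043 -0.0047]
0.1891 10 [ 0.6226 -0.099 ] [ 0.6292 -0.0928] [-0.0045 -0.0039]
0.1951 12 [ 0.6217 -0.0994] [ 0.6289 -0.092 ] [-0.0051 -0.0037]
0.2011 11 [ 0.6232 -0.0985] [ 0.6281 -0.0937] [-0.0047 -0.0041]
0.2071 13 [ 0.622  -0.0986] [ 0.6293 -0.0914] [-0.0048 -0.003 ]
0.2131 8 [ 0.6224 -0.0992] [ 0.6282 -0.0942] [-0.0052 -0.0047]
0.2191 10 [ 0.6144 -0.1062] [ 0.6334 -0.0947] [-0.0065 -0.0085]
0.2251 62 [ 0.6138 -0.1075] [ 0.6385 -0.0815] [-0.0043 -0.0025]
0.2311 22 [ 0.6192 -0.103 ] [ 0.6315 -0.093 ] [-0.005 -0.006]
0.2371 8 [ 0.6194 -0.0996] [ 0.6269 -0.0933] [-0.0073 -0.0045]
```

View pics/c6.png

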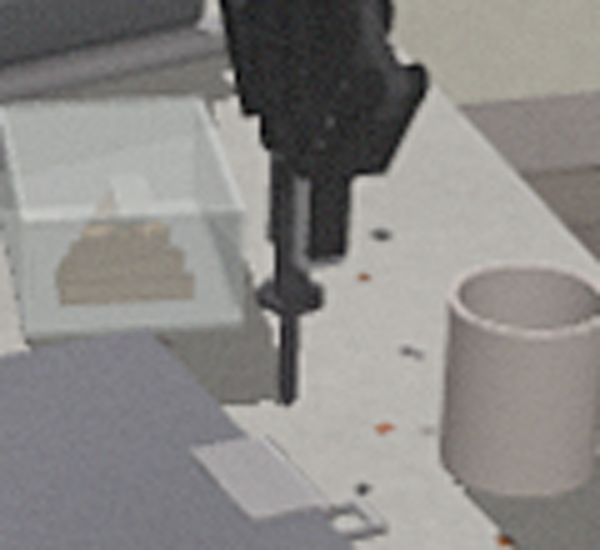

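The pin hangs upright in the fingers at (288,340), and the staple loop is at (350,515). I'll move above the loop and check there.

>>> carry_out([
  [1, 1.6, 1.5, 0, 0, 0, 0],
  [1, 1.6, 1.5, 0, 0, 0, 0],
  [1, 0, 0, -3, 0, 0, 0],
  [1, 0, 0, -2.4, 0, 0, 0],
  [1, 0, 0, 0, 0, 0, 0],
])

```text
t: 15.0
eef_pos: [0.6588, -0.0676, 0.1852]
orientation: [-0.001, 0.997, 0.074, -0.003]
ft_force: [-1.0, 1.1, -1.0]
opening: 0.0129
grasp_force: 39.7
```

Run:
```python
from h import *
np.set_printoptions(precision=4,suppress=True)
s=robot.state(); t=s["eef_pos"]; print(t)
p=robot.snapshot("side"); W=cloud(p)
u,v=proj(p,[.656,-.063,.115])[0].astype(int); print(u,v)
x0,y0=u-35,v-30
cv2.imwrite("pics/c7.png",cv2.resize(p["img"][y0:y0+55,x0:x0+70],None,fx=10,fy=10,interpolation=cv2.INTER_CUBIC)); print(x0,y0)
q=W.reshape(-1,3); q=q[~np.isnan(q[:,0])]
m=q[(np.hypot(q[:,0]-t[0],q[:,1]-t[1])<.03)]
for a,b in [(.127,.136),(.136,.146),(.146,.156),(.156,.165)]:
    g=m[(m[:,2]>=a)&(m[:,2]<b)]
    if len(g): print(a,len(g),g.min(0)[:2],g.max(0)[:2],(g.min(0)+g.max(0))[:2]/2)
st=q[(abs(q[:,0]-.66)<.04)&(abs(q[:,1]+.063)<.03)&(q[:,2]>.09)&(q[:,2]<.108)]; print(len(st)); print(st[:40])
```

```text
[ 0.6588 -0.0676  0.1852]
372 237
337 207
0.127 78 [ 0.6292 -0.0939] [ 0.6586 -0.0457] [ 0.6439 -0.0698]
0.136 18 [ 0.6506 -0.0734] [ 0.6584 -0.0679] [ 0.6545 -0.0707]
0.146 20 [ 0.6504 -0.0755] [ 0.6572 -0.0669] [ 0.6538 -0.0712]
0.156 9 [ 0.6497 -0.0735] [ 0.6565 -0.0705] [ 0.6531 -0.072 ]
47
[[ 0.6652 -0.0469  0.1012]
 [ 0.6664 -0.0497  0.1027]
 [ 0.6685 -0.0499  0.1025]
 [ 0.6713 -0.0482  0.1011]
 [ 0.6713 -0.0545  0.1048]
 [ 0.6744 -0.052   0.1028]
 [ 0.6641 -0.0564  0.1045]
 [ 0.6681 -0.0515  0.1011]
 [ 0.6699 -0.0527  0.1015]
 [ 0.6717 -0.0536  0.1017]
 [ 0.6741 -0.0531  0.1011]
 [ 0.6752 -0.0562  0.1027]
 [ 0.6648 -0.0548  0.101 ]
 [ 0.6675 -0.0535  0.0999]
 [ 0.6692 -0.0549  0.1005]
 [ 0.672  -0.0531  0.099 ]
 [ 0.6731 -0.0561  0.1006]
 [ 0.6739 -0.0601  0.1028]
 [ 0.6752 -0.0625  0.104 ]
 [ 0.672  -0.0595  0.1003]
 [ 0.6734 -0.0617  0.1014]
 [ 0.6748 -0.0639  0.1025]
 [ 0.6751 -0.069   0.1055]
 [ 0.6732 -0.0626  0.0995]
 [ 0.6733 -0.0683  0.1028]
 [ 0.6749 -0.0698  0.1035]
 [ 0.6773 -0.0692  0.1028]
 [ 0.6641 -0.07    0.1028]
 [ 0.6656 -0.0717  0.1036]
 [ 0.668  -0.0712  0.1029]
 [ 0.6695 -0.0731  0.1039]
 [ 0.6708 -0.0755  0.1051]
 [ 0.6734 -0.0743  0.104 ]
 [ 0.6758 -0.0737  0.1033]
 [ 0.6804 -0.0673  0.0989]
 [ 0.6612 -0.0722  0.1021]
 [ 0.6631 -0.0731  0.1024]
 [ 0.6651 -0.0735  0.1023]
 [ 0.6671 -0.0739  0.1022]
 [ 0.6687 -0.0757  0.1031]]
```

View pics/c7.png

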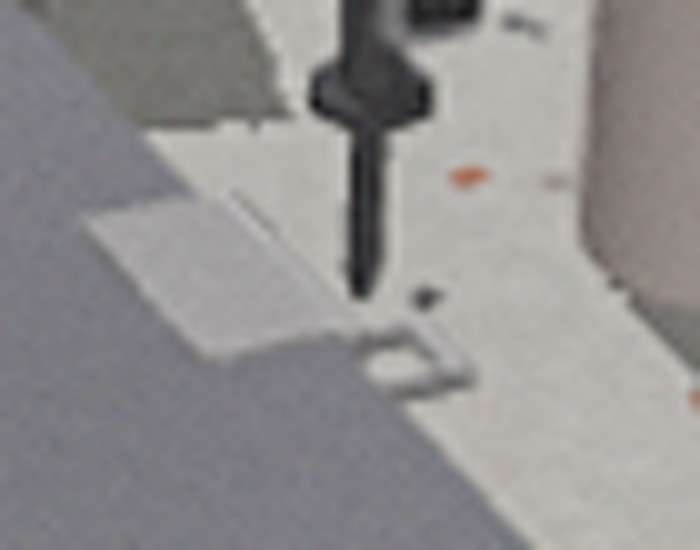

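Pin tip at (360,297), staple end bar centred near (438,354), opening near (400,365). I'll compare the tip and the staple in this same camera.

Run:
```python
from h import *
from scipy.optimize import fsolve
np.set_printoptions(precision=4,suppress=True)
s=robot.state(); t=s["eef_pos"]; print(t)
p=robot.snapshot("side")
def at(a,b,z):
    u=337+(a+.5)/10-.5; v=207+(b+.5)/10-.5
    return fsolve(lambda w:proj(p,[w[0],w[1],z])[0]-[u,v],[.66,-.06])
print("tip",at(361,297,.1215),"tip expected",t[:2]+[-.006,-.0009])
print("shank mid",at(367,215,.1425))
for n,a in dict(endmid=(438,354),farcorner=(404,332),nearcorner=(468,380)).items(): print(n,at(*a,.1))
# model overlay for centre candidates
c,sn=np.cos(.157),np.sin(.157)
im=p["img"].copy(); g=cv2.resize(im[207:262,337:407],None,fx=10,fy=10,interpolation=cv2.INTER_CUBIC)
for (X,Y),col in [((.515,-.085),(0,0,255)),((.5175,-.083),(0,255,0))]:
    m=np.array([[.127,-.01,.1],[.16,-.01,.1],[.16,.01,.1],[.127,.01,.1]]); w=np.c_[X+c*m[:,0]-sn*m[:,1],Y+sn*m[:,0]+c*m[:,1],m[:,2]]
    uv=((proj(p,w)-[337,207])*10+5).astype(int); cv2.polylines(g,[uv.reshape(-1,1,2)],False,col,1)
cv2.imwrite("pics/c8.png",g)
```

```text
[ 0.6601 -0.0677  0.1872]
tip [ 0.6545 -0.068 ] tip expected [ 0.6541 -0.0686]
shank mid [ 0.6539 -0.0711]
endmid [ 0.675  -0.0595]
farcorner [ 0.6709 -0.0494]
nearcorner [ 0.6777 -0.0708]
```

View pics/c8.png

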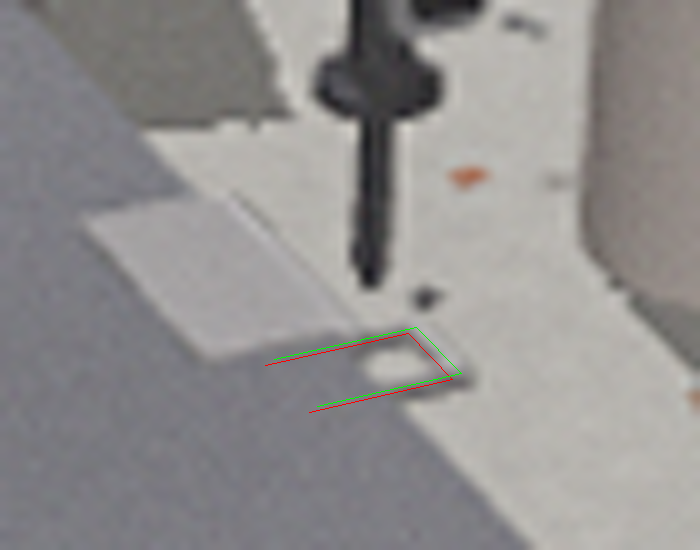

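>>> carry_out([
  [1, 0.1, 0.5, 0, 0, 0, 0],
  [1, 0, 0, 0, 0, 0, 0],
  [1, 0, 0, 0, 0, 0, 0],
])

```text
t: 15.48
eef_pos: [0.6626, -0.0616, 0.189]
orientation: [0.0, 0.997, 0.075, 0.0]
ft_force: [0.5, -0.8, -1.5]
opening: 0.0121
grasp_force: 39.7
```

>>> carry_out([
  [1, -0.1, -0.1, -1, 0, 0, 0],
  [1, 0, 0, -0.8, 0, 0, 0],
  [1, 0, 0, -0.5, 0, 0, 0],
  [1, 0, 0, -0.5, 0, 0, 0],
  [1, 0, 0, -0.3, 0, 0, 0],
  [1, 0, 0, 0, 0, 0, 0],
])

```text
t: 16.23
eef_pos: [0.6612, -0.0627, 0.157]
orientation: [-0.0, 0.997, 0.075, -0.0]
ft_force: [-0.2, -0.2, -1.4]
opening: 0.0126
grasp_force: 39.7
```

>>> carry_out([
  [1, 0, 0, -0.7, 0, 0, 0],
  [1, 0, 0, -0.7, 0, 0, 0],
  [1, 0, 0, -0.7, 0, 0, 0],
  [1, 0, 0, -0.5, 0, 0, 0],
  [1, 0, 0, -0.3, 0, 0, 0],
  [1, 0, 0, 0, 0, 0, 0],
])

```text
t: 16.98
eef_pos: [0.6612, -0.0627, 0.128]
orientation: [-0.0, 0.997, 0.075, -0.0]
ft_force: [0.0, -0.2, -1.3]
opening: 0.0126
grasp_force: 39.7
```

Run:
```python
from h import *
p=robot.snapshot("side")
cv2.imwrite("pics/c9.png",cv2.resize(p["img"][192:262,327:417],None,fx=8,fy=8,interpolation=cv2.INTER_CUBIC))
```

```text
(no output)
```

View pics/c9.png

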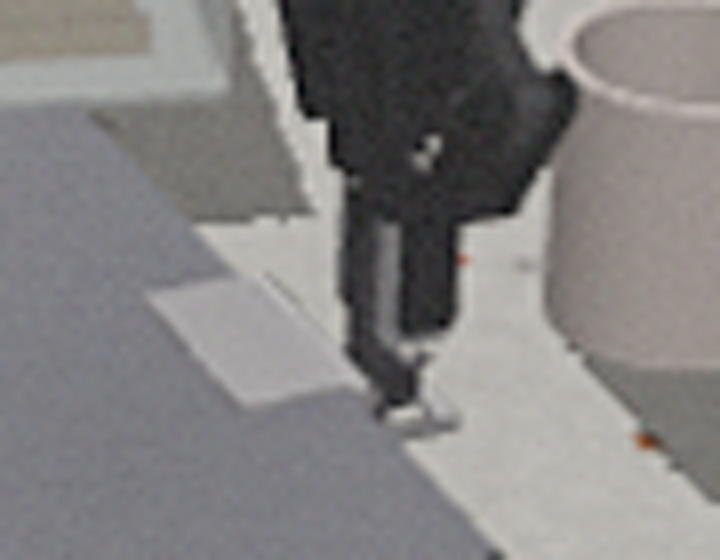

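The shank is through the loop, with the collar at (390,385) just above the staple at (420,425). I'll lower it the last few millimetres.

>>> carry_out([
  [1, 0, 0, -0.4, 0, 0, 0],
  [1, 0, 0, -0.2, 0, 0, 0],
  [1, 0, 0, -0.1, 0, 0, 0],
  [1, 0, 0, 0, 0, 0, 0],
])

```text
t: 17.52
eef_pos: [0.6614, -0.0627, 0.1214]
orientation: [0.0, 0.997, 0.075, 0.0]
ft_force: [-1.0, 0.6, -1.2]
opening: 0.0125
grasp_force: 40.0
```

>>> carry_out([
  [1, 0, 0, -0.1, 0, 0, 0],
  [1, 0, 0, -0.1, 0, 0, 0],
  [1, 0, 0, 0, 0, 0, 0],
])

```text
t: 17.9
eef_pos: [0.6617, -0.0627, 0.1212]
orientation: [0.0, 0.997, 0.075, 0.0]
ft_force: [-4.6, 1.0, 9.5]
opening: 0.0124
grasp_force: 40.8
```

Contact came at the expected height. I'll release and retreat.

>>> carry_out([
  [0.4, 0, 0, 0.1, 0, 0, 0],
  [0.2, 0, 0, 0, 0, 0, 0],
  [0, 0, 0, 0, 0, 0, 0],
  [0, 0, 0, 0, 0, 0, 0],
  [0, 0, 0, 3, 0, 0, 0],
  [0, 0, 0, 5, 0, 0, 0],
  [0, -5, 0, 5, 0, 0, 0],
  [0, -6, 3, 3, 0, 0, 0],
  [0, -6, 4, 0, 0, 0, 0],
  [0, 0, 0, 0, 0, 0, 0],
])

```text
t: 19.15
eef_pos: [0.5106, -0.0003, 0.2696]
orientation: [-0.0, 0.997, 0.076, -0.001]
ft_force: [0.9, -0.2, 0.5]
opening: 0.0429
grasp_force: 0.0
```

Run:
```python
from h import *
np.set_printoptions(precision=4,suppress=True)
p=robot.snapshot("side"); W=cloud(p); q=W.reshape(-1,3); q=q[~np.isnan(q[:,0])]
m=q[(np.hypot(q[:,0]-.656,q[:,1]+.064)<.02)]
for a in np.arange(.1,.155,.006):
    g=m[(m[:,2]>=a)&(m[:,2]<a+.006)]
    if len(g): print(round(a,3),len(g),g.min(0),g.max(0))
a=cv2.resize(p["img"][192:262,327:417],(504,392),interpolation=cv2.INTER_CUBIC)
b=cv2.resize(robot.snapshot("top")["img"][195:245,330:380],(290,290),interpolation=cv2.INTER_CUBIC)
o=np.zeros((392,794,3),np.uint8);o[:,:504]=a;o[:290,504:]=b
cv2.imwrite("pics/c10.png",o)
```

```text
0.1 19 [ 0.6598 -0.0771  0.1006] [ 0.6751 -0.0559  0.106 ]
0.106 24 [ 0.6568 -0.0792  0.1062] [ 0.6705 -0.0592  0.1109]
0.112 8 [ 0.6552 -0.0703  0.1121] [ 0.6658 -0.0627  0.1178]
0.118 13 [ 0.6527 -0.0714  0.1181] [ 0.666  -0.0617  0.1238]
0.124 26 [ 0.6383 -0.0787  0.1243] [ 0.6639 -0.0572  0.13  ]
0.13 27 [ 0.6385 -0.0754  0.13  ] [ 0.6639 -0.0535  0.1357]
0.136 18 [ 0.6511 -0.0718  0.1362] [ 0.663  -0.0624  0.1416]
0.142 25 [ 0.6508 -0.071   0.1424] [ 0.6644 -0.0592  0.148 ]
0.148 8 [ 0.6509 -0.0697  0.1481] [ 0.6598 -0.061   0.1491]
```

View pics/c10.png

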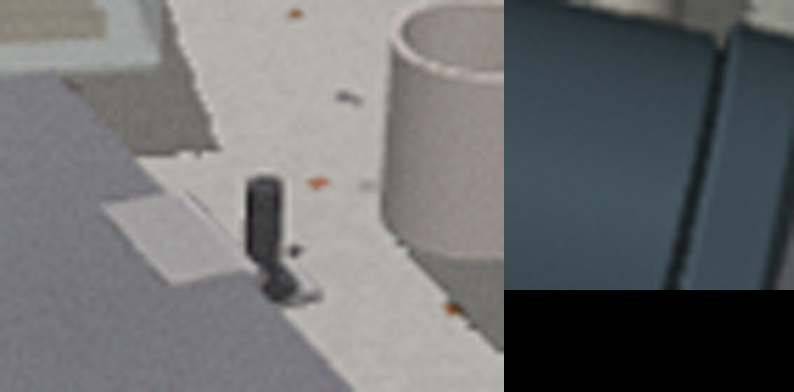

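The pin stands upright, grip at (264,220), with its collar seated on the staple at (290,290). The grip top measures 0.149 m against an expected 0.147 m. Handing in.

```bash
python3 -c "
from station import robot
print(robot.job_done())"
```

```text
the job is handed in; nothing more can be done
None
```

The knob is turned to its stop, the hasp is closed, and the pin stands in the staple with its collar seated; I handed the job in at about 19 s of the 72 s, but no verdict came back.

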